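# Line up the soldering supplies by width

## Task

Line up the four round soldering supplies (the three screw-cap jars and the reel of solder wire) on the rail, upright and one in the middle of each disc, in order of how wide they are across: the narrowest on the disc next to the upright end plate, each following one wider. Go by width, not by height, and leave the loupe and the charger where they stand.

Things in the scene. Friction and masses are not known exactly. Their poses are not given: they have to be found in the camera images.
- grease_jar: smallest screw-cap jar, white with a red cap: 33 mm across, 28 mm tall, about 60 g. Round and upright, loose, standing on the desk at the start; same width from any side. Origin: centre of its underside, z up along its axis; pinch it round the body from above
- paste_jar: tallest screw-cap jar, green and white with a white cap: 40 mm across, 45 mm tall, about 90 g. Round and upright, loose, standing on the desk at the start; same width from any side. Origin: centre of its underside, z up along its axis; pinch it round the body from above
- flux_jar: broad screw-cap jar, white with a black cap: 48 mm across, 34 mm tall, about 70 g. Round and upright, loose, standing on the desk at the start; same width from any side. Origin: centre of its underside, z up along its axis; pinch it round the body from above
- solder_spool: reel of solder wire with blue flanges, standing on a flange: 54 mm across, 34 mm tall, about 240 g. Round and upright, loose, standing on the desk at the start; same width from any side. Origin: centre of its underside, z up along its axis; pinch it round the body from above
- disc_a: one of four identical flat round discs, dark rubber with a grey face, 62 mm across and 3 mm thick, fixed in a straight row on top of the rail; any of the four names may be at any station. Origin: centre of its underside, z = 0.012 m; its top face, on which things stand, is at z = 0.015 m. x points across the rail, y along it
- disc_b: one of four identical flat round discs, dark rubber with a grey face, 62 mm across and 3 mm thick, fixed in a straight row on top of the rail; any of the four names may be at any station. Origin: centre of its underside, z = 0.012 m; its top face, on which things stand, is at z = 0.015 m. x points across the rail, y along it
- disc_c: one of four identical flat round discs, dark rubber with a grey face, 62 mm across and 3 mm thick, fixed in a straight row on top of the rail; any of the four names may be at any station. Origin: centre of its underside, z = 0.012 m; its top face, on which things stand, is at z = 0.015 m. x points across the rail, y along it
- disc_d: one of four identical flat round discs, dark rubber with a grey face, 62 mm across and 3 mm thick, fixed in a straight row on top of the rail; any of the four names may be at any station. Origin: centre of its underside, z = 0.012 m; its top face, on which things stand, is at z = 0.015 m. x points across the rail, y along it
- end_plate: upright dark steel plate fixed across either end of the rail: 80 mm wide, 5 mm thick, top at z = 0.047 m (the other end has a flat 4 mm cap). Origin: centre of its underside, z = 0.012 m, in line with the discs, whose centres lie 58, 138, 218 and 298 mm from it. The rail: flat aluminium bar 380 x 90 mm, top at z = 0.012 m, fixed behind the supplies, within 0.12 rad of left-right
- loupe: bystander: black eye loupe, 43 mm across, 26 mm tall, a cup with a glass, not a jar. Origin: centre of its underside
- usb_charger: bystander: white charger block, 56 x 38 mm, 28 mm tall. Origin: centre of its underside

How it is judged (in metres and radians):
At the end, for the whole second after the job is handed in: The smallest jar (33 mm across), the tall jar (40 mm), the broad jar (48 mm) and the reel (54 mm) stand in this order away from the end plate, each upright (within 0.12 rad) on its disc with its axis within 12 mm of the disc's centre, released and at rest ((horizontal distance between grease_jar and disc_a below 0.012 m or horizontal distance between grease_jar and disc_b below 0.012 m or horizontal distance between grease_jar and disc_c below 0.012 m or horizontal distance between grease_jar and disc_d below 0.012 m) and horizontal distance between grease_jar and end_plate between 0.03 and 0.09 m and height (world z) of grease_jar between 0.011 and 0.02 m and angle between each of grease_jar, paste_jar, flux_jar, solder_spool's own z axis and vertical below 0.12 rad and linear speed of each of grease_jar, paste_jar, flux_jar, solder_spool below 0.02 m/s and angular speed of each of grease_jar, paste_jar, flux_jar, solder_spool below 0.3 rad/s and (horizontal distance between paste_jar and disc_a below 0.012 m or horizontal distance between paste_jar and disc_b below 0.012 m or horizontal distance between paste_jar and disc_c below 0.012 m or horizontal distance between paste_jar and disc_d below 0.012 m) and horizontal distance between paste_jar and end_plate between 0.11 and 0.17 m and height (world z) of paste_jar between 0.011 and 0.02 m and (horizontal distance between flux_jar and disc_a below 0.012 m or horizontal distance between flux_jar and disc_b below 0.012 m or horizontal distance between flux_jar and disc_c below 0.012 m or horizontal distance between flux_jar and disc_d below 0.012 m) and horizontal distance between flux_jar and end_plate between 0.19 and 0.25 m and height (world z) of flux_jar between 0.011 and 0.02 m and (horizontal distance between solder_spool and disc_a below 0.012 m or horizontal distance between solder_spool and disc_b below 0.012 m or horizontal distance between solder_spool and disc_c below 0.012 m or horizontal distance between solder_spool and disc_d below 0.012 m) and horizontal distance between solder_spool and end_plate between 0.27 and 0.33 m and height (world z) of solder_spool between 0.011 and 0.02 m); the robot touches nothing.
It fails at once if the loupe is shifted by more than 20 mm (distance of loupe from where it was at the start of the episode above 0.02 m).
It fails at once if the charger is shifted by more than 20 mm (distance of usb_charger from where it was at the start of the episode above 0.02 m).
It also fails if it takes over 96 s, if anything falls off the work surface, if the arm or the gripper's body presses on something with over 40 N, if the wrist force passes 120 N, or if a joint passes its speed limit or range.

## Robot

A 7-joint arm with a two-finger parallel gripper is mounted at the origin on a cart in front of the work surface, level with it; the furniture and walls round the work are solid. World frame = base frame: x ahead of the robot, y to its left, z up, the work surface at z = 0. Lengths are in mm, angles in rad, forces in N, time in s.
With the tool pointing down it reaches from about 425 to 950 mm from the base axis. Payload 4.7 kg.
Tool frame: the origin (TCP) lies between the finger pads; the fingertips stand bot.tip_reach ahead of it and the grasp point (between the pads) lies 2 mm behind it (bot.tip_reach is the distance from the TCP to the fingertips, in mm); z points along the fingers, y is the line along which they close (so a half turn about z gives the same grasp; the last joint's range is limited). The gripper opens to 85 mm and grips with 20 to 120 N. Pads are 22 mm wide; open, the fingers measure 114 mm over their backs; the gripper's body (76 mm by 85 mm) begins 54 mm behind the grasp point. The pads swing forward as they close: fully open they stand 13 mm farther back than shut.
Start: joints at [1.092, 0.469, -0.049, 1.532, 0.024, 1.141, -0.082], TCP at [293.526, -607.856, 248.335] pointing down, gripper open.
Joint ranges: [-2.59, 2.59], [-0.33, 1.99], [-1.39, 1.29], [0.1, 2.45], [-1.04, 4.18], [0.21, 1.99], [-2.66, 2.66]. Speed limits (rad/s): [2.57, 2.57, 3.14, 3.14, 3.14, 3.14, 3.14].

## Interface

Orientations are given as [roll, pitch, yaw] about the fixed x, y, z axes, in that order (R = Rz(yaw) Ry(pitch) Rx(roll)).
In Python, from rig import bot gives the robot as it stands. The module is installed in compiled form; this text tells all that it offers.
- The arm moves only by the tool move_arm, never from a script. Its argument "series" is a list of rows, each a list of 3 entries, a list of its own where there are three numbers: the shift along the tool's x, y, z in mm, then the turn, a rotation vector about the tool's x, y, z in rad, then the opening, from 0 (shut) to 1 (fully open). A call has 1 to 12 rows; each row shifts and turns the commanded pose from where the row before left it, along the tool's axes as they then stand; what a row does not reach is not made up. A row lasts 1/10 s, in which the tool goes at most 50 mm and 8.59 degrees, less where a joint would pass 70% of its speed; a pose out of reach is approached as far as the arm can. A call is refused whole if a number of a shift passes 50 or a number of a turn 0.15, either way. A call with a gripper value outside its range is refused whole. The fingers move at their own pace and stop on an object; "squeeze" is the grip in N (left out, the last holds). Time passes only in rows, so rows that do not move let the fingers close. It gives the time, the measured TCP pose, the force, the opening and the grip force at its end, in the units of the state.
- bot.sense(): the state, without advancing time (a new reading comes with each control period).
- bot.grab_frame(name): name is "side" or "top"; returns a dict with "frame" (480x640x3 uint8, blue, green, red), "camera_matrix" (3x3 intrinsics, pixels), "R" (3x3) and "t" (3): a world point X has camera coordinates R X + t. Camera axes: x right, y down, z forward; pixel columns grow to the right and rows downward; lengths in mm; the calibration is good to about 2 mm. A picture is of the moment at which its call begins. There is no depth.
- bot.close_job(): hands the job in; it is judged then, once.
The state is a dict: "t": time; "qpos": joint angles; "qvel": joint speeds; "tau": joint torques, N m; "ee_pos": TCP position; "orientation": TCP orientation; "contact_force": force on the tool from outside, world axes, zero at the start; "moment": the same for the moment, N m; "width": opening from 0.0 (shut) to 1.0 (fully open); "finger_force": force on a finger pad.
Only numpy, scipy, OpenCV 4.12 (cv2) and the standard library are available. Lean on these libraries where they do the work, as an engineer would, in place of code of your own. Each camera call takes 0.05 s, during which the arm holds its last target. There are 200 camera calls.

## Working session

There is one attempt and no reset: what is moved stays moved. The work goes in short steps, Python scripts to look and compute and a tool call to move; the robot and the scene stay as the last step left them, time stands still between calls to the robot, and variables do not carry over. Pictures are saved under pics/ and viewed, at most 14 in all, crops included, and the job is handed in when it is done.

Besides the shell and the picture viewer there is one more tool, called after "Call:" in YAML: its name, and indented under it one key for each argument. move_arm: Moves the arm, as the interface text tells. Its arguments: {"type":"object","properties":{"series":{"type":"array"},"squeeze":{"type":"number"}},"required":["series"]}

```bash
mkdir -p pics; python3 - <<'E'
from rig import bot
import cv2,numpy as np,pickle
for n in("top","side"):
    f=bot.grab_frame(n); cv2.imwrite(f"pics/{n}0.png",f["frame"]); pickle.dump({k:f[k] for k in f},open(n+"0.pkl","wb"))
    print(n,np.round(f["camera_matrix"],1).tolist(),np.round(f["R"],3).tolist(),np.round(f["t"],1), np.round(-np.array(f["R"]).T@f["t"]))
s=bot.sense();print(s,bot.tip_reach)
E
```

```text
top [[513.4, 0.0, 321.7], [0.0, 513.4, 243.4], [0.0, 0.0, 1.0]] [[0.081, -0.997, 0.006], [-0.97, -0.08, -0.231], [0.231, 0.013, -0.973]] [  67.7  527.7 1033.4] [ 268.   96. 1127.]
side [[460.2, 0.0, 321.4], [0.0, 460.2, 238.1], [0.0, 0.0, 1.0]] [[-0.955, -0.297, -0.009], [-0.101, 0.353, -0.93], [0.279, -0.887, -0.368]] [507.7  55.5 961.2] [222. 984. 409.]
{'t': 0.1, 'qpos': array([ 1.09212213,  0.4693699 , -0.04859253,  1.53359038,  0.02408319,
        1.14098916, -0.08231341]), 'qvel': array([ 0.00061448, -0.00107904, -0.00104886, -0.00363717,  0.00062014,
        0.00081155,  0.00044841]), 'tau': array([ 1.78715341e-04, -5.11517859e+01, -4.71449713e-02, -2.38390768e+01,
        1.07914367e-02,  4.38742121e-03,  1.39290179e-05]), 'ee_pos': array([ 293.2629357 , -607.41000536,  247.3534337 ]), 'orientation': array([-3.13982127e+00,  4.76601141e-05,  4.49781017e-01]), 'contact_force': array([ 0.11670574,  0.49696222, -0.29268406]), 'moment': array([-0.01768997, -0.02623681, -0.05600341]), 'finger_force': 0.0, 'width': 1.0030227432719654} 17.0
```

View pics/top0.png

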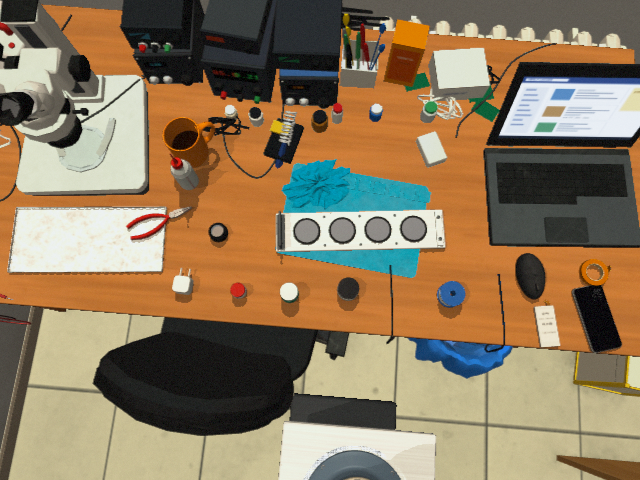

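View pics/side0.png

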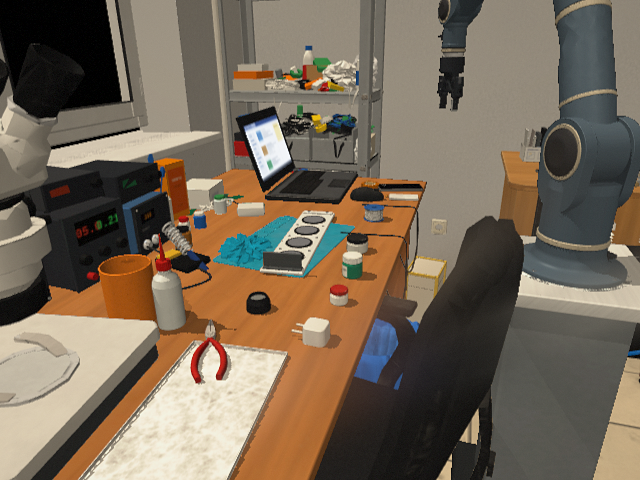

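The top view shows, left to right: charger (182,284), grease (237,290), paste (289,292), flux (348,289), spool (452,294). The loupe is at (218,232). The discs are at about (306/343/378/413, 230), and the end plate is on the left at x≈281. The side view agrees with this.

```bash
cat > h.py <<'E'
import numpy as np,cv2,pickle
def load(n): return pickle.load(open(n+".pkl","rb"))
def back(f,uv,z):
    "pixel -> world point on plane z"
    K,R,t=[np.array(f[k]) for k in("camera_matrix","R","t")]
    c=-R.T@t; d=R.T@np.linalg.solve(K,[uv[0],uv[1],1]); return c+d*(z-c[2])/d[2]
def proj(f,X):
    K,R,t=[np.array(f[k]) for k in("camera_matrix","R","t")]
    p=K@(R@np.array(X)+t); return p[:2]/p[2]
E
python3 - <<'E'
from h import *
f=load("top0");im=f["frame"]
c=cv2.resize(im[200:320,205:475],None,fx=2.9,fy=2.9,interpolation=cv2.INTER_CUBIC);cv2.imwrite("pics/c0.png",c)
# discs: grey inside rail
for n,uv,z in[("grease",(237,290),28),("paste",(289,292),45),("flux",(348,289),34),("spool",(452,294),34),("loupe",(218,232),26),("chg",(182,284),28),("plate",(281,230),30)]+[("d",(u,230),15) for u in(306,343,378,413)]:
    print(n,np.round(back(f,uv,z),1))
E
```

```text
grease [410.6 284.5  28. ]
paste [413.2 171.5  45. ]
flux [431.5  46.9  34. ]
spool [ 439.  -175.9   34. ]
loupe [535.7 342.2  26. ]
chg [413.8 404.2  28. ]
plate [550.8 203.3  30. ]
d [559.3 149.   15. ]
d [566.2  66.4  15. ]
d [572.7 -11.8  15. ]
d [579.2 -90.   15. ]
```

View pics/c0.png

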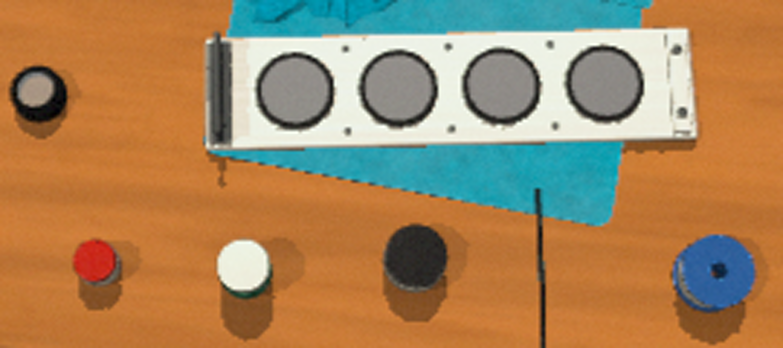

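```bash
cat >> h.py <<'E'
def blob(f,box,cond):
    u0,v0,u1,v1=box; im=f["frame"][v0:v1,u0:u1]
    hsv=cv2.cvtColor(im,cv2.COLOR_BGR2HSV).astype(int); m=cond(*[hsv[...,i] for i in range(3)]).astype(np.uint8)
    n,l,st,c=cv2.connectedComponentsWithStats(m); k=1+st[1:,4].argmax()
    x,y,w,h,a=st[k]
    return (x+w/2-.5+u0,y+h/2-.5+v0),c[k]+[u0,v0],(w,h,a)
E
python3 - <<'E'
from h import *
f=load("top0")
B={"grease":((225,275,252,308),28,lambda h,s,v:((h<6)|(h>174))&(s>170)&(v>100)),
"paste":((275,275,305,312),45,lambda h,s,v:(s<60)&(v>130)),
"flux":((332,272,366,312),34,lambda h,s,v:(v<60)&(s<110)),
"spool":((435,278,470,312),34,lambda h,s,v:(h>95)&(h<130)&(s>100)),
"loupe":((205,220,232,245),20,lambda h,s,v:(v<70)&(s<110))}
for i,u in enumerate((306,343,378,413)): B["d%d"%i]=((u-17,213,u+18,247),15,lambda h,s,v:(v<165))
D=[]
for n,(b,z,c) in B.items():
    bb,ce,st=blob(f,b,c); X=back(f,bb,z);print(n,np.round(bb,1),np.round(ce,1),st,np.round(X,1),np.round(back(f,ce,z),1))
    if n[0]=="d":D.append(back(f,ce,z))
D=np.array(D);k=np.arange(4);p=[np.polyfit(k,D[:,i],1) for i in(0,1)];print(p,[np.round([np.polyval(q,j) for q in p],1) for j in k])
E
```

```text
grease [237.5 289.5] [237.3 289.4] (np.int32(14), np.int32(14), np.int32(159)) [411.8 283.6  28. ] [411.9 284.   28. ]
paste [288.5 291. ] [288.5 291.1] (np.int32(18), np.int32(17), np.int32(253)) [415.2 172.7  45. ] [415.  172.7  45. ]
flux [348. 288.] [348.2 288. ] (np.int32(21), np.int32(21), np.int32(344)) [433.6  47.   34. ] [433.6  46.7  34. ]
spool [450.5 293.5] [451.5 293.4] (np.int32(28), np.int32(26), np.int32(507)) [ 439.9 -172.6   34. ] [ 440.3 -174.7   34. ]
loupe [218.  231.5] [218.9 232.5] (np.int32(19), np.int32(18), np.int32(129)) [538.3 343.6  20. ] [536.2 341.3  20. ]
d0 [306. 231.] [306.3 231.1] (np.int32(27), np.int32(27), np.int32(585)) [557.  148.8  15. ] [556.9 148.2  15. ]
d1 [341.5 230. ] [341.9 230.2] (np.int32(28), np.int32(27), np.int32(583)) [565.9  69.8  15. ] [565.5  68.9  15. ]
d2 [377.5 229. ] [377.4 229.4] (np.int32(28), np.int32(27), np.int32(583)) [574.9 -10.5  15. ] [574.  -10.4  15. ]
d3 [413.  228.5] [413.  228.6] (np.int32(27), np.int32(28), np.int32(582)) [582.7 -89.9  15. ] [582.4 -90.   15. ]
[array([  8.48720278, 556.97893154]), array([-79.38597335, 148.26575883])] [array([557. , 148.3]), array([565.5,  68.9]), array([574. , -10.5]), array([582.4, -89.9])]
```

Call:
move_arm:
  series:
    - [[0, 0, 0], [0, 0, -0.136], 1]
    - [[0, 0, 0], [0, 0, -0.136], 1]
    - [[0, 0, 0], [0, 0, -0.136], 1]
    - [[0, 0, 0], [0, 0, -0.136], 1]
    - [[0, 0, 0], [0, 0, -0.136], 1]
    - [[0, 0, 0], [0, 0, -0.136], 1]
    - [[0, 0, 0], [0, 0, -0.136], 1]
    - [[0, 0, 0], [0, 0, -0.136], 1]
    - [[0, 0, 0], [0, 0, -0.139], 1]
    - [[0, 0, 0], [0, 0, 0], 1]
  squeeze: 40

```text
t: 1.1
ee_pos: [293.2, -607.7, 247.7]
orientation: [3.142, -0.001, 1.676]
contact_force: [-0.2, 0.3, 0.8]
width: 0.998
finger_force: 0.0
```

```bash
cat > go.py <<'E'
import sys,numpy as np
from scipy.spatial.transform import Rotation as Ro
from rig import bot
s=bot.sense();R=Ro.from_euler("xyz",s["orientation"])
w=Ro.from_euler("xyz",[np.pi,0,1.677])
print("t",round(s["t"],2),np.round(s["ee_pos"],1),np.round(s["orientation"],3),"w",round(s["width"],3),"F",np.round(s["contact_force"],1),round(s["finger_force"],1),"turn",np.round((R.inv()*w).as_rotvec(),3))
p=s["ee_pos"]
for a in sys.argv[1:]:
    q=np.array([float(x) for x in a.split(",")]); print(a,"shift",np.round(R.inv().apply(q-p),1)); p=q
E
python3 go.py 441,-176,130 441,-176,19 441,-176,110
```

```text
t 1.1 [ 293.2 -607.7  247.7] [ 3.142e+00 -1.000e-03  1.676e+00] w 0.998 F [-0.2  0.3  0.8] 0.0 turn [ 0.    -0.001 -0.001]
441,-176,130 shift [413.6 192.5 118.2]
441,-176,19 shift [-1.00e-01 -0.00e+00  1.11e+02]
441,-176,110 shift [  0.1   0.  -91. ]
```

Call:
move_arm:
  series:
    - [[37.6, 17.5, 10.7], [0, 0, 0], 1]
    - [[37.6, 17.5, 10.7], [0, 0, 0], 1]
    - [[37.6, 17.5, 10.7], [0, 0, 0], 1]
    - [[37.6, 17.5, 10.7], [0, 0, 0], 1]
    - [[37.6, 17.5, 10.7], [0, 0, 0], 1]
    - [[37.6, 17.5, 10.7], [0, 0, 0], 1]
    - [[37.6, 17.5, 10.7], [0, 0, 0], 1]
    - [[37.6, 17.5, 10.7], [0, 0, 0], 1]
    - [[37.6, 17.5, 10.7], [0, 0, 0], 1]
    - [[37.6, 17.5, 10.7], [0, 0, 0], 1]
    - [[37.6, 17.5, 10.7], [0, 0, 0], 1]
    - [[0, 0, 0], [0, 0, 0], 1]

```text
t: 2.3
ee_pos: [442.2, -169.9, 129.8]
orientation: [-3.141, -0.003, 1.684]
contact_force: [0.2, 0.5, 0.1]
width: 0.999
finger_force: 0.0
```

```bash
python3 go.py 441,-176,20; python3 - <<'E'
from rig import bot
import cv2,pickle
f=bot.grab_frame("side");cv2.imwrite("pics/s1.png",cv2.resize(f["frame"][120:320,300:500],None,fx=3,fy=3))
E
```

```text
t 2.3 [ 442.2 -169.9  129.8] [-3.141e+00 -3.000e-03  1.684e+00] w 0.999 F [0.2 0.5 0.1] 0.0 turn [-0.    -0.003  0.007]
441,-176,20 shift [ -6.3  -1.8 109.8]
```

View pics/s1.png

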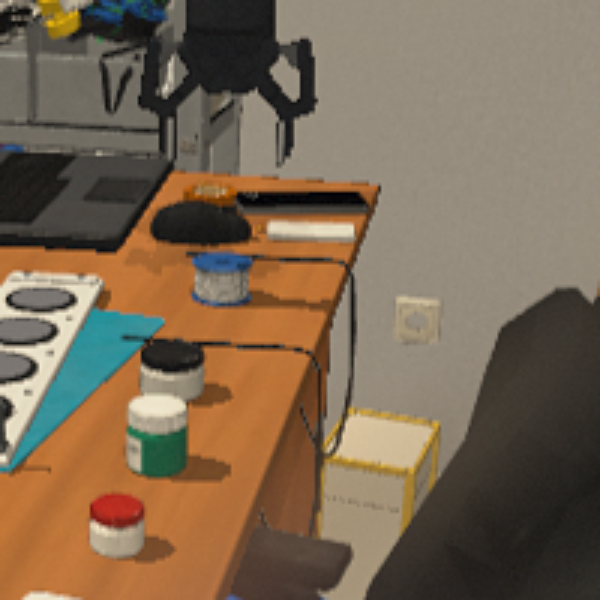

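The side crop shows the gripper above the reel (220,280 in the crop) with the fingers opening across the rail direction. The jars stand clear of each other.

Call:
move_arm:
  series:
    - [[0, 0, 20], [0, 0, 0], 1]
    - [[0, 0, 25], [0, 0, 0], 1]
    - [[0, 0, 0], [0, 0, 0], 1]
    - [[0, 0, 0], [0, 0, 0], 1]

```text
t: 2.75
ee_pos: [440.9, -177.1, 85.8]
orientation: [-3.141, 0.0, 1.674]
contact_force: [0.2, -0.6, 0.4]
width: 1.004
finger_force: 0.0
```

```bash
python3 go.py 441,-176,20
```

```text
t 2.75 [ 440.9 -177.1   85.8] [-3.141  0.     1.674] w 1.004 F [ 0.2 -0.6  0.4] 0.0 turn [-0.001  0.    -0.003]
441,-176,20 shift [ 1.1  0.2 65.8]
```

Call:
move_arm:
  series:
    - [[0, 0, 20], [0, 0, 0], 1]
    - [[0, 0, 20], [0, 0, 0], 1]
    - [[0, 0, 15], [0, 0, 0], 1]
    - [[0, 0, 9], [0, 0, 0], 1]
    - [[0, 0, 0], [0, 0, 0], 1]
    - [[0, 0, 0], [0, 0, 0], 0.3]
    - [[0, 0, 0], [0, 0, 0], 0.3]
    - [[0, 0, 0], [0, 0, 0], 0.3]
    - [[0, 0, 0], [0, 0, 0], 0.3]
    - [[0, 0, 0], [0, 0, 0], 0.3]
    - [[0, 0, 0], [0, 0, 0], 0.3]
  squeeze: 40

```text
t: 3.85
ee_pos: [442.2, -176.5, 22.9]
orientation: [3.139, 0.001, 1.677]
contact_force: [-0.8, 0.8, 5.3]
width: 0.613
finger_force: 41.6
```

```bash
python3 go.py 441,-176,110 582.4,-89.9,110 582.4,-89.9,38
```

```text
t 3.85 [ 442.2 -176.5   22.9] [3.139e+00 1.000e-03 1.677e+00] w 0.613 F [-0.8  0.8  5.3] 41.6 turn [ 0.002  0.001 -0.   ]
441,-176,110 shift [  0.5  -0.9 -87.1]
582.4,-89.9,110 shift [ 70.7 149.7   0.2]
582.4,-89.9,38 shift [ 0.1 -0.2 72. ]
```

Call:
move_arm:
  series:
    - [[0, 0, -20], [0, 0, 0], 0.3]
    - [[0, 0, -40], [0, 0, 0], 0.3]
    - [[0, 0, -30], [0, 0, 0], 0.3]
    - [[14, 30, 0], [0, 0, 0], 0.3]
    - [[14, 30, 0], [0, 0, 0], 0.3]
    - [[14, 30, 0], [0, 0, 0], 0.3]
    - [[14, 30, 0], [0, 0, 0], 0.3]
    - [[14, 30, 0], [0, 0, 0], 0.3]
    - [[0, 0, 0], [0, 0, 0], 0.3]
    - [[0, 0, 0], [0, 0, 0], 0.3]
    - [[0, 0, 0], [0, 0, 0], 0.3]

```text
t: 4.95
ee_pos: [581.6, -91.7, 111.2]
orientation: [-3.14, 0.001, 1.676]
contact_force: [0.8, -1.4, -4.0]
width: 0.613
finger_force: 43.8
```

```bash
python3 go.py 582.4,-89.9,60 582.4,-89.9,39; python3 - <<'E'
from h import *
from rig import bot
f=bot.grab_frame("side");cv2.imwrite("pics/s2.png",cv2.resize(f["frame"][130:280,230:430],None,fx=3.5,fy=3.5))
E
```

```text
t 4.95 [581.6 -91.7 111.2] [-3.140e+00  1.000e-03  1.676e+00] w 0.613 F [ 0.8 -1.4 -4. ] 43.8 turn [-0.002  0.001 -0.001]
582.4,-89.9,60 shift [ 1.7  1.1 51.2]
582.4,-89.9,39 shift [ 0.  0. 21.]
```

View pics/s2.png

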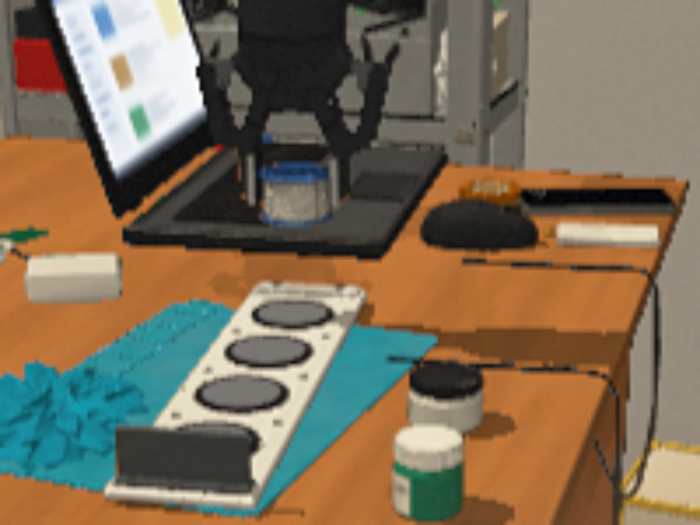

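The crop shows the reel held upright (295,195), with the rail and discs free below it.

Call:
move_arm:
  series:
    - [[1, 1, 20], [0, 0, 0], 0.3]
    - [[0, 0, 25], [0, 0, 0], 0.3]
    - [[0, 0, 18], [0, 0, 0], 0.3]
    - [[0, 0, 6], [0, 0, 0], 0.3]
    - [[0, 0, 4], [0, 0, 0], 0.3]
    - [[0, 0, 0], [0, 0, 0], 0.3]
    - [[0, 0, 0], [0, 0, 0], 0.3]

```text
t: 5.7
ee_pos: [584.5, -89.8, 39.6]
orientation: [3.14, 0.0, 1.676]
contact_force: [0.1, -0.2, -2.5]
width: 0.614
finger_force: 43.7
```

```bash
python3 go.py 582.4,-89.9,38
```

```text
t 5.7 [584.5 -89.8  39.6] [3.14  0.    1.676] w 0.614 F [ 0.1 -0.2 -2.5] 43.7 turn [ 0.002  0.    -0.001]
582.4,-89.9,38 shift [ 0.1 -2.1  1.6]
```

Call:
move_arm:
  series:
    - [[0, -2, 1], [0, 0, 0], 0.3]
    - [[0, 0, 1], [0, 0, 0], 0.3]
    - [[0, 0, 0], [0, 0, 0], 0.3]
    - [[0, 0, 0], [0, 0, 0], 0.8]
    - [[0, 0, 0], [0, 0, 0], 1]
    - [[0, 0, 0], [0, 0, 0], 1]
    - [[0, 0, 0], [0, 0, 0], 1]
    - [[0, 0, -15], [0, 0, 0], 1]
    - [[0, 0, -30], [0, 0, 0], 1]
    - [[0, 0, -35], [0, 0, 0], 1]
    - [[0, 0, 0], [0, 0, 0], 1]
    - [[0, 0, 0], [0, 0, 0], 1]

```text
t: 6.9
ee_pos: [582.5, -90.0, 118.3]
orientation: [3.139, 0.001, 1.677]
contact_force: [-0.2, -0.0, -1.2]
width: 0.997
finger_force: 0.0
```

```bash
python3 go.py 433.6,46.8,110 433.6,46.8,24
```

```text
t 6.9 [582.5 -90.  118.3] [3.139e+00 1.000e-03 1.677e+00] w 0.997 F [-0.2 -0.  -1.2] 0.0 turn [ 0.003  0.001 -0.   ]
433.6,46.8,110 shift [ 151.8 -133.7    7.8]
433.6,46.8,24 shift [ 0.1 -0.2 86. ]
```

Call:
move_arm:
  series:
    - [[30.4, -26.7, 1.6], [0, 0, 0], 1]
    - [[30.4, -26.7, 1.6], [0, 0, 0], 1]
    - [[30.4, -26.7, 1.6], [0, 0, 0], 1]
    - [[30.4, -26.7, 1.6], [0, 0, 0], 1]
    - [[30.4, -26.7, 1.6], [0, 0, 0], 1]
    - [[0, 0, 15], [0, 0, 0], 1]
    - [[0, 0, 15], [0, 0, 0], 1]
    - [[0, 0, 0], [0, 0, 0], 1]
    - [[0, 0, 0], [0, 0, 0], 1]
    - [[0, 0, 0], [0, 0, 0], 1]

```text
t: 7.9
ee_pos: [433.3, 47.1, 78.9]
orientation: [3.141, -0.0, 1.676]
contact_force: [0.4, -0.4, 0.5]
width: 0.997
finger_force: 0.0
```

```bash
python3 go.py 433.6,46.8,24; python3 - <<'E'
from h import *
from rig import bot
f=bot.grab_frame("top");pickle.dump(f,open("top1.pkl","wb"))
cv2.imwrite("pics/c1.png",cv2.resize(f["frame"][200:320,205:475],None,fx=2.9,fy=2.9,interpolation=cv2.INTER_CUBIC))
E
```

```text
t 7.9 [433.3  47.1  78.9] [ 3.141 -0.     1.676] w 0.997 F [ 0.4 -0.4  0.5] 0.0 turn [ 0.    -0.    -0.001]
433.6,46.8,24 shift [-0.3  0.2 54.9]
```

View pics/c1.png

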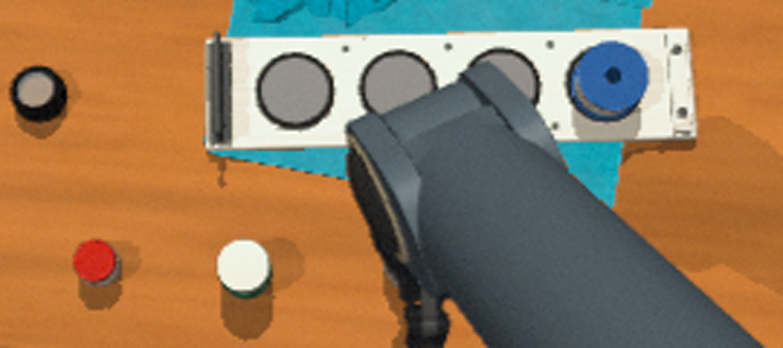

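The reel stands on the far disc, with its top hub at about (613,75) in the crop. The arm is over the flux jar.

Call:
move_arm:
  series:
    - [[0, 0, 20], [0, 0, 0], 1]
    - [[0, 0, 20], [0, 0, 0], 1]
    - [[0, 0, 10], [0, 0, 0], 1]
    - [[0, 0, 4], [0, 0, 0], 1]
    - [[0, 0, 0], [0, 0, 0], 1]
    - [[0, 0, 0], [0, 0, 0], 0.2]
    - [[0, 0, 0], [0, 0, 0], 0.2]
    - [[0, 0, 0], [0, 0, 0], 0.2]
    - [[0, 0, 0], [0, 0, 0], 0.2]
    - [[0, 0, 0], [0, 0, 0], 0.2]
    - [[0, 0, 0], [0, 0, 0], 0.2]
    - [[0, 0, 0], [0, 0, 0], 0.2]

```text
t: 9.15
ee_pos: [433.6, 47.2, 25.6]
orientation: [3.14, 0.001, 1.677]
contact_force: [-2.1, -0.6, 8.2]
width: 0.523
finger_force: 39.8
```

```bash
python3 go.py 433.6,46.8,110 574,-10.5,110 574,-10.5,40; python3 -c "
from h import *
print(back(load('top1'),(205+613/2.9,200+75/2.9),49))"
```

```text
t 9.15 [433.6  47.2  25.6] [3.140e+00 1.000e-03 1.677e+00] w 0.523 F [-2.1 -0.6  8.2] 39.8 turn [ 0.002  0.001 -0.   ]
433.6,46.8,110 shift [ -0.5   0.1 -84.4]
574,-10.5,110 shift [-71.8 133.6   0.3]
574,-10.5,40 shift [ 0.  -0.1 70. ]
[579.58077136 -91.3001022   49.        ]
```

Call:
move_arm:
  series:
    - [[0, 0, -20], [0, 0, 0], 0.2]
    - [[0, 0, -40], [0, 0, 0], 0.2]
    - [[0, 0, -26], [0, 0, 0], 0.2]
    - [[-14.4, 26.8, 0], [0, 0, 0], 0.2]
    - [[-14.4, 26.8, 0], [0, 0, 0], 0.2]
    - [[-14.4, 26.8, 0], [0, 0, 0], 0.2]
    - [[-14.4, 26.8, 0], [0, 0, 0], 0.2]
    - [[-14.4, 26.8, 0], [0, 0, 0], 0.2]
    - [[0, 0, 20], [0, 0, 0], 0.2]
    - [[0, 0, 20], [0, 0, 0], 0.2]
    - [[0, 0, 10], [0, 0, 0], 0.2]
    - [[0, 0, 0], [0, 0, 0], 0.2]

```text
t: 10.35
ee_pos: [572.6, -10.3, 59.3]
orientation: [-3.138, -0.0, 1.677]
contact_force: [-0.2, 0.2, -0.7]
width: 0.529
finger_force: 41.4
```

Call:
move_arm:
  series:
    - [[0, 0, 0], [0, 0, 0], 0.2]
    - [[0, 0, 0], [0, 0, 0], 0.2]

```text
t: 10.55
ee_pos: [574.5, -10.0, 61.7]
orientation: [3.14, 0.0, 1.677]
contact_force: [0.6, -1.3, -0.8]
width: 0.528
finger_force: 41.4
```

```bash
python3 go.py 574,-10.5,40
```

```text
t 10.55 [574.5 -10.   61.7] [3.14  0.    1.677] w 0.528 F [ 0.6 -1.3 -0.8] 41.4 turn [0.002 0.    0.   ]
574,-10.5,40 shift [-0.4 -0.6 21.7]
```

Call:
move_arm:
  series:
    - [[0, 0, 12], [0, 0, 0], 0.2]
    - [[0, 0, 6], [0, 0, 0], 0.2]
    - [[0, 0, 2], [0, 0, 0], 0.2]
    - [[0, 0, 1.5], [0, 0, 0], 0.2]
    - [[0, 0, 0], [0, 0, 0], 0.2]
    - [[0, 0, 0], [0, 0, 0], 0.2]

```text
t: 11.15
ee_pos: [573.3, -10.4, 40.6]
orientation: [-3.14, 0.002, 1.677]
contact_force: [-5.6, -1.5, 15.6]
width: 0.526
finger_force: 43.2
```

```bash
python3 go.py 574,-10.5,40
```

```text
t 11.15 [573.3 -10.4  40.6] [-3.140e+00  2.000e-03  1.677e+00] w 0.526 F [-5.6 -1.5 15.6] 43.2 turn [-0.002  0.002 -0.   ]
574,-10.5,40 shift [-0.1  0.7  0.6]
```

Call:
move_arm:
  series:
    - [[0, 0, -1], [0, 0, 0], 0.2]
    - [[0, 0, 0], [0, 0, 0], 0.7]
    - [[0, 0, 0], [0, 0, 0], 1]
    - [[0, 0, 0], [0, 0, 0], 1]
    - [[0, 0, 0], [0, 0, 0], 1]
    - [[0, 0, -15], [0, 0, 0], 1]
    - [[0, 0, -30], [0, 0, 0], 1]
    - [[0, 0, -35], [0, 0, 0], 1]
    - [[0, 0, 0], [0, 0, 0], 1]
    - [[0, 0, 0], [0, 0, 0], 1]

```text
t: 12.15
ee_pos: [574.6, -10.3, 121.8]
orientation: [3.139, 0.001, 1.677]
contact_force: [0.0, -0.9, -0.7]
width: 1.0
finger_force: 0.0
```

```bash
python3 go.py 415.1,172.7,110 415.1,172.7,29
```

```text
t 12.15 [574.6 -10.3 121.8] [3.139e+00 1.000e-03 1.677e+00] w 1.0 F [ 0.  -0.9 -0.7] 0.0 turn [ 0.003  0.001 -0.   ]
415.1,172.7,110 shift [ 198.8 -139.3   11.3]
415.1,172.7,29 shift [ 0.1 -0.2 81. ]
```

Call:
move_arm:
  series:
    - [[33.1, -23.2, 1], [0, 0, 0], 1]
    - [[33.1, -23.2, 1], [0, 0, 0], 1]
    - [[33.1, -23.2, 1], [0, 0, 0], 1]
    - [[33.1, -23.2, 1], [0, 0, 0], 1]
    - [[33.1, -23.2, 1], [0, 0, 0], 1]
    - [[33.1, -23.2, 1], [0, 0, 0], 1]
    - [[0, 0, 15], [0, 0, 0], 1]
    - [[0, 0, 10], [0, 0, 0], 1]
    - [[0, 0, 0], [0, 0, 0], 1]
    - [[0, 0, 0], [0, 0, 0], 1]
    - [[0, 0, 0], [0, 0, 0], 1]

```text
t: 13.25
ee_pos: [415.1, 171.9, 89.2]
orientation: [3.141, 0.0, 1.675]
contact_force: [-0.1, 0.6, 0.2]
width: 1.0
finger_force: 0.0
```

```bash
python3 go.py 415.1,172.7,30
```

```text
t 13.25 [415.1 171.9  89.2] [3.141 0.    1.675] w 1.0 F [-0.1  0.6  0.2] 0.0 turn [ 0.     0.    -0.002]
415.1,172.7,30 shift [ 0.7  0.1 59.2]
```

Call:
move_arm:
  series:
    - [[0, 0, 20], [0, 0, 0], 1]
    - [[0, 0, 20], [0, 0, 0], 1]
    - [[0, 0, 14], [0, 0, 0], 1]
    - [[0, 0, 5], [0, 0, 0], 1]
    - [[0, 0, 0], [0, 0, 0], 1]
    - [[0, 0, 0], [0, 0, 0], 0.2]
    - [[0, 0, 0], [0, 0, 0], 0.2]
    - [[0, 0, 0], [0, 0, 0], 0.2]
    - [[0, 0, 0], [0, 0, 0], 0.2]
    - [[0, 0, 0], [0, 0, 0], 0.2]
    - [[0, 0, 0], [0, 0, 0], 0.2]
    - [[0, 0, 0], [0, 0, 0], 0.2]

```text
t: 14.45
ee_pos: [415.0, 172.7, 31.0]
orientation: [3.14, 0.0, 1.677]
contact_force: [-1.4, -0.7, 4.9]
width: 0.438
finger_force: 39.7
```

```bash
python3 go.py 415.1,172.7,120 565.5,68.9,120 565.5,68.9,45
```

```text
t 14.45 [415.  172.7  31. ] [3.14  0.    1.677] w 0.438 F [-1.4 -0.7  4.9] 39.7 turn [ 0.002  0.    -0.   ]
415.1,172.7,120 shift [ -0.    0.2 -89. ]
565.5,68.9,120 shift [-119.1  138.6    0.2]
565.5,68.9,45 shift [ 0.  -0.1 75. ]
```

Call:
move_arm:
  series:
    - [[0, 0, -20], [0, 0, 0], 0.2]
    - [[0, 0, -40], [0, 0, 0], 0.2]
    - [[0, 0, -30], [0, 0, 0], 0.2]
    - [[-23.8, 27.7, 0], [0, 0, 0], 0.2]
    - [[-23.8, 27.7, 0], [0, 0, 0], 0.2]
    - [[-23.8, 27.7, 0], [0, 0, 0], 0.2]
    - [[-23.8, 27.7, 0], [0, 0, 0], 0.2]
    - [[-23.8, 27.7, 0], [0, 0, 0], 0.2]
    - [[0, 0, 0], [0, 0, 0], 0.2]
    - [[0, 0, 20], [0, 0, 0], 0.2]
    - [[0, 0, 20], [0, 0, 0], 0.2]
    - [[0, 0, 12], [0, 0, 0], 0.2]

```text
t: 15.65
ee_pos: [563.5, 68.8, 66.8]
orientation: [-3.139, 0.0, 1.677]
contact_force: [0.2, -0.5, -0.8]
width: 0.437
finger_force: 40.6
```

Call:
move_arm:
  series:
    - [[0, 0, 0], [0, 0, 0], 0.2]
    - [[0, 0, 0], [0, 0, 0], 0.2]
    - [[0, 0, 0], [0, 0, 0], 0.2]

```text
t: 15.95
ee_pos: [565.4, 69.2, 69.1]
orientation: [3.14, -0.0, 1.677]
contact_force: [-0.3, 0.6, -0.2]
width: 0.439
finger_force: 40.6
```

```bash
python3 go.py 565.5,68.9,46
```

```text
t 15.95 [565.4  69.2  69.1] [ 3.14  -0.     1.677] w 0.439 F [-0.3  0.6 -0.2] 40.6 turn [ 0.002 -0.     0.   ]
565.5,68.9,46 shift [-0.3  0.  23.1]
```

Call:
move_arm:
  series:
    - [[0, 0, 12], [0, 0, 0], 0.2]
    - [[0, 0, 8], [0, 0, 0], 0.2]
    - [[0, 0, 2], [0, 0, 0], 0.2]
    - [[0, 0, 1], [0, 0, 0], 0.2]
    - [[0, 0, 0], [0, 0, 0], 0.2]
    - [[0, 0, 0], [0, 0, 0], 0.2]

```text
t: 16.55
ee_pos: [564.3, 68.6, 46.0]
orientation: [-3.14, 0.001, 1.677]
contact_force: [-4.1, -1.7, 10.8]
width: 0.442
finger_force: 41.8
```

```bash
python3 go.py 565.5,68.9,46
```

```text
t 16.55 [564.3  68.6  46. ] [-3.140e+00  1.000e-03  1.677e+00] w 0.442 F [-4.1 -1.7 10.8] 41.8 turn [-0.001  0.001 -0.   ]
565.5,68.9,46 shift [ 0.1  1.3 -0. ]
```

Call:
move_arm:
  series:
    - [[0, 0, -0.5], [0, 0, 0], 0.2]
    - [[0, 0, 0], [0, 0, 0], 0.7]
    - [[0, 0, 0], [0, 0, 0], 1]
    - [[0, 0, 0], [0, 0, 0], 1]
    - [[0, 0, 0], [0, 0, 0], 1]
    - [[0, 0, 0], [0, 0, 0], 1]
    - [[0, 0, -15], [0, 0, 0], 1]
    - [[0, 0, -30], [0, 0, 0], 1]
    - [[0, 0, -35], [0, 0, 0], 1]
    - [[0, 0, 0], [0, 0, 0], 1]
    - [[0, 0, 0], [0, 0, 0], 1]

```text
t: 17.65
ee_pos: [565.4, 68.9, 127.3]
orientation: [3.139, 0.0, 1.677]
contact_force: [-0.5, 0.3, -1.2]
width: 1.0
finger_force: 0.0
```

```bash
python3 go.py 411.8,284,110 411.8,284,25
```

```text
t 17.65 [565.4  68.9 127.3] [3.139 0.    1.677] w 1.0 F [-0.5  0.3 -1.2] 0.0 turn [ 0.003  0.    -0.   ]
411.8,284,110 shift [ 230.2 -130.1   16.8]
411.8,284,25 shift [ 0.  -0.2 85. ]
```

Call:
move_arm:
  series:
    - [[32.9, -18.6, 2.4], [0, 0, 0], 1]
    - [[32.9, -18.6, 2.4], [0, 0, 0], 1]
    - [[32.9, -18.6, 2.4], [0, 0, 0], 1]
    - [[32.9, -18.6, 2.4], [0, 0, 0], 1]
    - [[32.9, -18.6, 2.4], [0, 0, 0], 1]
    - [[32.9, -18.6, 2.4], [0, 0, 0], 1]
    - [[32.9, -18.6, 2.4], [0, 0, 0], 1]
    - [[0, 0, 20], [0, 0, 0], 1]
    - [[0, 0, 10], [0, 0, 0], 1]
    - [[0, 0, 0], [0, 0, 0], 1]
    - [[0, 0, 0], [0, 0, 0], 1]
    - [[0, 0, 0], [0, 0, 0], 1]

```text
t: 18.85
ee_pos: [411.7, 283.5, 79.1]
orientation: [3.141, -0.0, 1.675]
contact_force: [-0.1, -0.5, 0.1]
width: 0.997
finger_force: 0.0
```

```bash
python3 go.py 411.8,284,25
```

```text
t 18.85 [411.7 283.5  79.1] [ 3.141 -0.     1.675] w 0.997 F [-0.1 -0.5  0.1] 0.0 turn [ 0.001 -0.    -0.002]
411.8,284,25 shift [ 0.5  0.1 54.1]
```

Call:
move_arm:
  series:
    - [[0, 0, 20], [0, 0, 0], 1]
    - [[0, 0, 20], [0, 0, 0], 1]
    - [[0, 0, 10], [0, 0, 0], 1]
    - [[0, 0, 5], [0, 0, 0], 1]
    - [[0, 0, 0], [0, 0, 0], 1]
    - [[0, 0, 0], [0, 0, 0], 0.15]
    - [[0, 0, 0], [0, 0, 0], 0.15]
    - [[0, 0, 0], [0, 0, 0], 0.15]
    - [[0, 0, 0], [0, 0, 0], 0.15]
    - [[0, 0, 0], [0, 0, 0], 0.15]
    - [[0, 0, 0], [0, 0, 0], 0.15]
    - [[0, 0, 0], [0, 0, 0], 0.15]

```text
t: 20.05
ee_pos: [411.3, 284.3, 24.5]
orientation: [3.14, -0.0, 1.677]
contact_force: [-0.3, -1.5, 7.1]
width: 0.354
finger_force: 39.5
```

```bash
python3 go.py 411.8,284,120 557,148.3,120 557,148.3,40
```

```text
t 20.05 [411.3 284.3  24.5] [ 3.14  -0.     1.677] w 0.354 F [-0.3 -1.5  7.1] 39.5 turn [ 0.001 -0.    -0.   ]
411.8,284,120 shift [ -0.4   0.6 -95.5]
557,148.3,120 shift [-1.503e+02  1.300e+02  1.000e-01]
557,148.3,40 shift [-0.  -0.1 80. ]
```

Call:
move_arm:
  series:
    - [[0, 0, -20], [0, 0, 0], 0.15]
    - [[0, 0, -40], [0, 0, 0], 0.15]
    - [[0, 0, -36], [0, 0, 0], 0.15]
    - [[-30.1, 26.1, 0], [0, 0, 0], 0.15]
    - [[-30.1, 26.1, 0], [0, 0, 0], 0.15]
    - [[-30.1, 26.1, 0], [0, 0, 0], 0.15]
    - [[-30.1, 26.1, 0], [0, 0, 0], 0.15]
    - [[-30.1, 26.1, 0], [0, 0, 0], 0.15]
    - [[0, 0, 0], [0, 0, 0], 0.15]
    - [[0, 0, 20], [0, 0, 0], 0.15]
    - [[0, 0, 20], [0, 0, 0], 0.15]
    - [[0, 0, 18], [0, 0, 0], 0.15]

```text
t: 21.25
ee_pos: [556.0, 148.2, 60.9]
orientation: [-3.141, 0.0, 1.677]
contact_force: [0.1, -0.7, 0.5]
width: 0.35
finger_force: 39.9
```

Call:
move_arm:
  series:
    - [[0, 0, 0], [0, 0, 0], 0.15]
    - [[0, 0, 0], [0, 0, 0], 0.15]
    - [[0, 0, 0], [0, 0, 0], 0.15]

```text
t: 21.55
ee_pos: [557.1, 148.7, 62.9]
orientation: [3.14, -0.0, 1.677]
contact_force: [-0.0, -0.8, -1.5]
width: 0.349
finger_force: 39.9
```

```bash
python3 go.py 557,148.3,40
```

```text
t 21.55 [557.1 148.7  62.9] [ 3.14  -0.     1.677] w 0.349 F [-0.  -0.8 -1.5] 39.9 turn [ 0.002 -0.     0.   ]
557,148.3,40 shift [-0.4 -0.2 22.9]
```

Call:
move_arm:
  series:
    - [[0, 0, 12], [0, 0, 0], 0.15]
    - [[0, 0, 7], [0, 0, 0], 0.15]
    - [[0, 0, 2.5], [0, 0, 0], 0.15]
    - [[0, 0, 1], [0, 0, 0], 0.15]
    - [[0, 0, 0], [0, 0, 0], 0.15]
    - [[0, 0, 0], [0, 0, 0], 0.15]

```text
t: 22.15
ee_pos: [556.0, 147.9, 39.6]
orientation: [-3.14, 0.001, 1.677]
contact_force: [-2.9, -1.4, 6.3]
width: 0.351
finger_force: 40.6
```

```bash
python3 go.py 557,148.3,40
```

```text
t 22.15 [556.  147.9  39.6] [-3.140e+00  1.000e-03  1.677e+00] w 0.351 F [-2.9 -1.4  6.3] 40.6 turn [-0.001  0.001 -0.   ]
557,148.3,40 shift [ 0.3  1.  -0.4]
```

Call:
move_arm:
  series:
    - [[0, 0, 0], [0, 0, 0], 0.7]
    - [[0, 0, 0], [0, 0, 0], 1]
    - [[0, 0, 0], [0, 0, 0], 1]
    - [[0, 0, 0], [0, 0, 0], 1]
    - [[0, 0, 0], [0, 0, 0], 1]
    - [[0, 0, -15], [0, 0, 0], 1]
    - [[0, 0, -35], [0, 0, 0], 1]
    - [[0, 0, -45], [0, 0, 0], 1]
    - [[0, 0, -45], [0, 0, 0], 1]
    - [[35, -20, -10], [0, 0, 0], 1]
    - [[35, -20, 0], [0, 0, 0], 1]
    - [[35, -20, 0], [0, 0, 0], 1]

```text
t: 23.35
ee_pos: [485.4, 247.4, 191.4]
orientation: [3.139, -0.001, 1.676]
contact_force: [1.2, 1.2, 0.3]
width: 1.004
finger_force: 0.0
```

Call:
move_arm:
  series:
    - [[35, -20, 0], [0, 0, 0], 1]
    - [[35, -20, 0], [0, 0, 0], 1]
    - [[35, 0, 0], [0, 0, 0], 1]
    - [[35, 0, 0], [0, 0, 0], 1]
    - [[0, 0, 0], [0, 0, 0], 1]
    - [[0, 0, 0], [0, 0, 0], 1]
    - [[0, 0, 0], [0, 0, 0], 1]

```text
t: 24.05
ee_pos: [431.7, 380.0, 189.6]
orientation: [3.141, 0.001, 1.675]
contact_force: [0.3, -0.4, -0.7]
width: 0.997
finger_force: 0.0
```

```bash
python3 go.py; python3 - <<'E'
from h import *
from rig import bot
f=bot.grab_frame("top");g=bot.grab_frame("side")
for n,uv,z,c in[("g",(557,148.3),43,None),("p",(565.5,68.9),60,None),("f",(574,-10.5),49,None),("s",(582.4,-89.9),49,None)]:
    cv2.circle(f["frame"],tuple(np.round(proj(f,[*uv,z])*16).astype(int).tolist()),8,(0,255,255),-1,shift=4)
a=cv2.resize(f["frame"][190:310,200:470],None,fx=2.9,fy=2.9,interpolation=cv2.INTER_CUBIC)
cv2.imwrite("pics/c2.png",a);cv2.imwrite("pics/s3.png",cv2.resize(g["frame"][180:330,230:430],None,fx=3.5,fy=3.5))
E
```

```text
t 24.05 [431.7 380.  189.6] [3.141e+00 1.000e-03 1.675e+00] w 0.997 F [ 0.3 -0.4 -0.7] 0.0 turn [ 0.     0.001 -0.002]
```

View pics/c2.png

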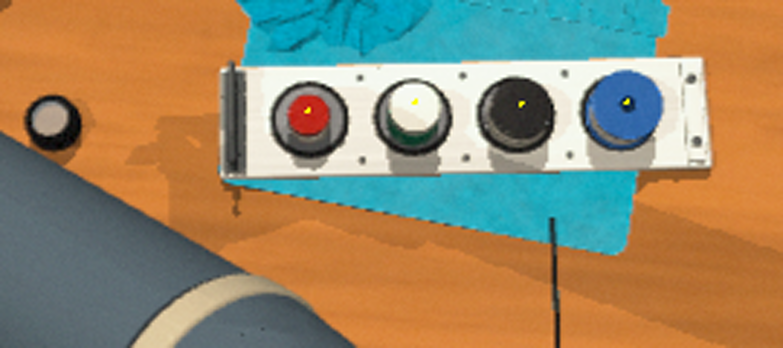

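View pics/s3.png

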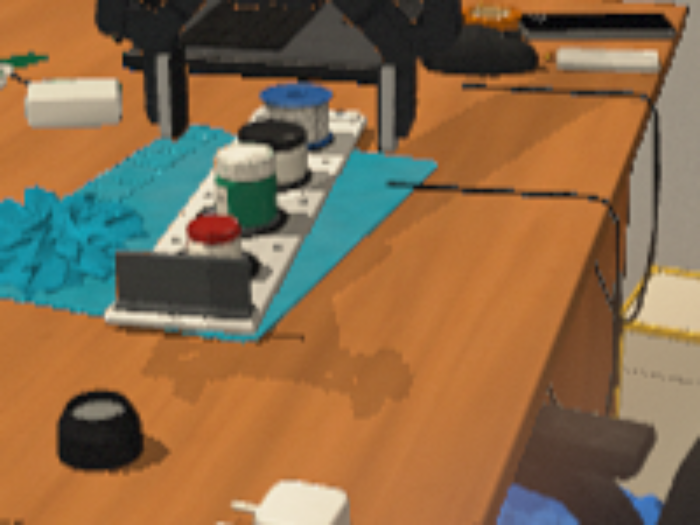

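The top crop shows red, white, black and blue on the four discs, starting from the end plate. Each cap centre is within about 4 mm of its target dot ((308,110), (415,102), (521,104), (627,102)). The side crop shows all four upright and clear of the gripper, and the loupe and charger look undisturbed.

```bash
python3 -c "
from rig import bot
print(bot.close_job())"
```

```text
the job is handed in; nothing more can be done
None
```

The job is handed in, with no verdict returned: in the last pictures the grease jar, paste jar, flux jar and solder reel stand upright in that order from the end plate, each within about 4 mm of its disc's centre, and the loupe and charger were not touched.

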